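# Tip the tall biscuit box into the loading lane and bed it on the sprung plate

### The job

Tip the tall biscuit box over along the lane by pushing near its top, so that it lies on its broad side with its top towards the sprung plate at the lane's closed end. Then slide it along the lane from behind until it meets the plate, and press it home firmly but gently for a moment, with about 10 N on the plate, never crushing the box (25 N or more of push is too much). Leave it lying flat and straight in the lane, touching the plate, and do not disturb the other goods.

Things in the scene. Friction and masses are not known exactly. Their poses are not given: they have to be found in the camera images.
- tall_box: Plain closed cardboard box standing on end at the lane's mouth, the tallest loose thing: 90 deep (its x), 140 wide (its y), 220 mm high (its z), 0.3 to 0.6 kg, evenly filled, too thick for the jaws. Origin: centre of its underside; x points along the lane, the way to tip it. Lying as asked, z points along the lane and the origin is the centre of the end face to push, 45 mm above the table.
- tall_box_top (a point): Centre of the box's top face, 220 mm from its origin; once lying, the end that meets the plate. Push 190 to 205 mm up to tip it: after about 85 mm of push it passes its balance and falls by itself. Pushed at or below its middle (110 mm) it may only slide. Sliding it on the table takes about 2 to 6 N.
- lane: Fixed lane: thin white sheet, two low aluminium side guides, sprung steel plate at the closed end. Origin: on the table, on the centre line, at the open mouth; x runs along the lane to the closed end, y across, z up. Guides 24 mm high, x = 15 to 330 mm, 180 mm apart inside (y = -90 to 90). The standing box starts with its leading face within 30 mm of the origin in x, centred within 6 mm in y.
- lane_end (a point): Foot of the dark end bracket (160 wide, 85 mm high), 399 mm from the lane's origin along its x. The sprung plate before it is 130 mm wide, 15 to 79 mm above the table. Its free face stands 74 to 124 mm nearer the mouth than this point, wherever its clamp was set: not measured, to be felt or seen. It yields about 4 N per mm, 12 mm at most, damped.
- short_box: Bystander: low cardboard box 80 x 110 x 85 mm high beside the lane. Origin: centre of its underside. Leave alone.
- jam_jar: Bystander: jar 70 mm across, 90 mm high, beside the lane. Origin: centre of its underside. Leave alone.
- bun: Bystander: round bun 94 mm across, 50 mm high, beside the lane. Origin: centre of its underside. Leave alone.
- loaf: Bystander: bread loaf 210 x 100 x 70 mm high. Origin: centre of its underside. Leave alone.
- mug: Bystander: white mug 80 mm across, 90 mm high, with a handle, beside the lane. Origin: centre of its underside. Leave alone.
Things that resemble listed ones, but are neither listed nor needed, are in the scene too. Leave any blue or pink look-alike of the tall_box alone.

How it is judged:
On the way, in this order (a step that is already met when the one before it is completed fails the run):
1. the tall box lies flat on its broad side, its top towards the plate (angle between tall_box's own z axis and vertical between 1.49 and 1.65 rad and angle between tall_box's own y axis and vertical between 1.47 and 1.67 rad and height (world z) of tall_box below 0.055 m and x of tall_box_top in the frame of lane above 0.15 m), for 0.2 s.
2. the box, lying in the lane, is pressed on the sprung plate with 5 to 20 N (angle between tall_box's own z axis and vertical between 1.49 and 1.65 rad and angle between tall_box's own y axis and vertical between 1.47 and 1.67 rad and height (world z) of tall_box below 0.055 m and angle between the z axis of tall_box and the x axis of lane, either way round below 0.09 rad and x of tall_box_top in the frame of lane between 0.265 and 0.345 m and y of tall_box_top in the frame of lane between -0.025 and 0.025 m and contact force between tall_box and lane between 5 and 20 N), for 0.3 s.
At the end, for the whole second after the job is handed in: The tall box lies flat on its broad side on the table in the lane (axes within 5 degrees of level), its length along the lane to within 0.09 rad, its top end towards the plate and within 25 mm of the centre line, still touching the plate (contact over 0.1 N), at rest and released (angle between tall_box's own z axis and vertical between 1.49 and 1.65 rad and angle between tall_box's own y axis and vertical between 1.47 and 1.67 rad and height (world z) of tall_box below 0.055 m and angle between the z axis of tall_box and the x axis of lane, either way round below 0.09 rad and x of tall_box_top in the frame of lane between 0.265 and 0.345 m and y of tall_box_top in the frame of lane between -0.025 and 0.025 m and contact force between tall_box and lane above 0.1 N and linear speed of tall_box below 0.01 m/s).
It fails at once if the tall box is pushed with more than 25 N (contact force between any of the arm, the fingers and tall_box above 25 N).
It fails at once if a bystander is moved more than 20 mm (distance of any of short_box, jam_jar, bun, loaf, mug from where it was at the start of the episode above 0.02 m).
It also fails if it takes over 67 s, if anything falls off the work surface, if the arm or the gripper's body presses on something with over 40 N, if the wrist force passes 120 N, or if a joint passes its speed limit or range.

### The arm

A 7-joint arm with a two-finger parallel gripper is mounted at the origin on the work surface. World frame = base frame: x ahead of the robot, y to its left, z up, the work surface at z = 0. Lengths are in m, angles in rad, forces in N, time in s.
With the tool pointing down it reaches from about 0.4 to 0.85 m from the base axis. Payload 10.4 kg.
Tool frame: the origin (TCP) lies on the centre line of the jaws, within the pads' length; the fingertips stand 17 mm ahead of it and the grasp point (between the pads) lies 2 mm behind it; z points along the fingers, y is the line along which they close (so a half turn about z gives the same grasp; the last joint's range is limited). The gripper opens to 85 mm and grips with 20 to 120 N. Pads are 22 mm wide; open, the fingers measure 114 mm over their backs; the gripper's body (76 mm by 85 mm) begins 54 mm behind the grasp point. The pads swing forward as they close: fully open they stand 13 mm farther back than shut.
Start: joints at [-1.196, 0.332, -0.065, 1.46, 0.022, 1.35, -0.088], TCP at [0.242, 0.576, 0.248] pointing down, gripper open.
Joint ranges: [-2.6, 2.6], [-0.5, 2.12], [-1.47, 1.34], [0.16, 2.42], [-1.27, 4.41], [0.06, 2.06], [-2.6, 2.6]. Speed limits (rad/s): [2.22, 2.22, 2.79, 2.79, 3.14, 3.14, 3.14].

### API

Orientations are given as a unit quaternion [x, y, z, w].
In Python, from workcell import sensors, imaging, order, spotter gives the robot as it stands. The module is installed in compiled form; this text tells all that it offers.
- The arm moves only by the shell command python3 -m inch 'ROWS' [FORCE]. ROWS is JSON, a list that holds one entry, the list of rows, each a list of 7 numbers: the shift along the tool's x, y, z in m, then the turn, a rotation vector about the tool's x, y, z in rad, then the closure, from -1 (fully open) to 1 (shut). In form: [[[x, y, z, ax, ay, az, hand], ...]]. A call has 1 to 10 rows; each row is the pose to reach, as a shift and turn from the pose commanded when the call began, along the tool's axes at that moment; what a row does not reach only later rows make up. A row lasts 1/10 s, in which the tool goes at most 50 mm and 8.59 degrees, less where a joint would pass 70% of its speed; a pose out of reach is approached as far as the arm can. A call with a gripper value outside its range is refused whole. The fingers move at their own pace and stop on an object; FORCE is the grip in N (left out, the last holds). Time passes only in rows, so rows that repeat a pose let the fingers close. It gives the time, the measured TCP pose, the force, the opening and the grip force at its end, in the units of the state.
- sensors.get_obs(): the state, without advancing time (a new reading comes with each control period).
- imaging.camera(name): name is "side" or "top"; returns the picture (384x512x3 uint8, blue, green, red); there is no depth.
- imaging.calibration(name): a dict with "mtx" (3x3 intrinsics, pixels), "R" (3x3) and "t" (3): a world point X has camera coordinates R X + t. Camera axes: x right, y down, z forward; pixel columns grow to the right and rows downward; lengths in m; the calibration is good to about 2 mm. A picture is of the moment at which its call begins. calibration takes no time and is no camera call.
- order.hand_in(): hands the job in; it is judged then, once.
Trained networks look in the newest picture that a camera, given by its name, has taken for a name from the list of things; names that differ only in an ending like _2 or _b are one class to them, and where a whole thing is asked for, a point or a joint stands for the part that bears it (a point fixed in the world has none). Each returns a list of dicts, best first, with "conf" (0 to 1); they miss things now and then, are a little off and sometimes report something else, mostly with a low value. They report only what shows in the picture. A call takes as long as a camera call. They do not tell look-alikes from the thing itself.
- spotter.look_for(label, camera): "pixel" ([column, row] in pixels, amid what is visible of it).
The state is a dict: "clock": time; "joint_pos": joint angles; "joint_velocities": joint speeds; "tau": joint torques, N m; "position": TCP position; "ee_rot": TCP orientation; "ft_force": force on the tool from outside, world axes, zero at the start; "torque": the same for the moment, N m; "grip_width": opening from 0.0 (shut) to 1.0 (fully open); "grasp_force": force on a finger pad.
Only numpy, scipy, OpenCV 4.12 (cv2) and the standard library are available. Lean on these libraries where they do the work, as an engineer would, in place of code of your own. Each camera call takes 0.05 s, during which the arm holds its last target. There are 200 camera calls.

## Working session

There is one attempt and no reset: what is moved stays moved. The work goes in short steps, Python scripts to look and compute and a shell command to move; the robot and the scene stay as the last step left them, time stands still between calls to the robot, and variables do not carry over. Pictures are saved under pics/ and viewed, at most 10 in all, crops included, and the job is handed in when it is done.

```bash
mkdir -p pics
cat > h.py <<'E'
import numpy as np, cv2
from workcell import sensors, imaging, order, spotter
def cal(n):
    c=imaging.calibration(n); return np.array(c["mtx"]),np.array(c["R"]),np.array(c["t"]).ravel()
def onplane(n,px,z):
    K,R,t=cal(n); d=R.T@np.linalg.inv(K)@np.array([px[0],px[1],1.]); o=-R.T@t
    return o+d*(z-o[2])/d[2]
def proj(n,X):
    K,R,t=cal(n); p=K@(R@np.array(X)+t); return p[:2]/p[2]
E
python3 - <<'E'
from h import *
a=[imaging.camera(n) for n in("top","side")]
for n,i in zip(("top","side"),a): cv2.imwrite(f"pics/{n}0.png",i)
for n in("top","side"):
  for l in("tall_box","tall_box_top","lane","lane_end"):
    print(n,l,[(np.round(d["pixel"]),round(d["conf"],2)) for d in spotter.look_for(l,n)[:4]])
  K,R,t=cal(n); print(-R.T@t,R[2],K[0,0])
o=sensors.get_obs();print(o["position"],o["ee_rot"],o["clock"],o["ft_force"])
E
```

```text
top tall_box [(array([394., 196.]), 0.83), (array([346., 152.]), 0.81), (array([320., 208.]), 0.59)]
top tall_box_top [(array([186., 258.]), 0.61), (array([317., 210.]), 0.58), (array([341., 148.]), 0.56), (array([398., 196.]), 0.55)]
top lane []
top lane_end [(array([249., 203.]), 0.79)]
[ 0.25943203 -0.054573    1.51959404] [ 0.21798307  0.0094599  -0.9759067 ] 386.8648327463483
side tall_box [(array([192., 191.]), 0.96), (array([179., 262.]), 0.9), (array([113., 230.]), 0.8), (array([304., 106.]), 0.63)]
side tall_box_top [(array([190., 192.]), 0.94), (array([306., 106.]), 0.8), (array([179., 261.]), 0.77), (array([116., 228.]), 0.6)]
side lane [(array([293., 230.]), 0.4)]
side lane_end [(array([264., 190.]), 0.79)]
[ 0.96282447 -0.18632664  1.51412648] [-0.27447904  0.08467845 -0.95785741] 428.6514558791467
[0.24209271 0.57620814 0.24830802] [ 1.97598218e-01  9.80283094e-01  4.33550214e-06 -1.66512486e-05] 0.5 [-0.90694393 -0.05186606  0.29569707]
```

View pics/top0.png

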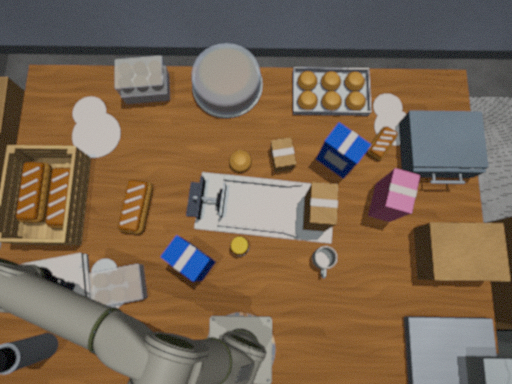

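View pics/side0.png

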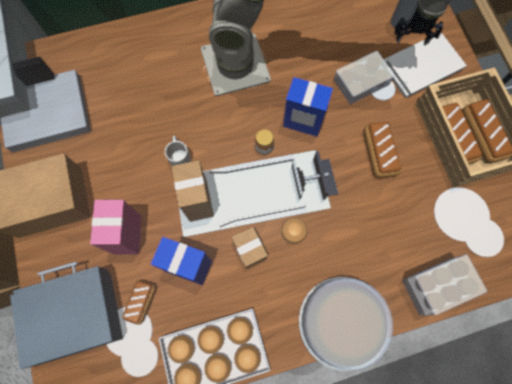

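The candidates for tall_box in the top view are brown (320,208), blue (346,152), blue (186,258) and pink (398,196). Brown is plain cardboard and stands at the lane's mouth, so it fits. The end bracket is at (197,200) in top and (327,177) in side. I'll confirm in an enlarged crop.

Run:
```python
from h import *
a=cv2.imread("pics/top0.png")[160:260,175:350]; b=cv2.imread("pics/side0.png")[140:240,160:345]
a=cv2.resize(a,(740,296+127),interpolation=cv2.INTER_CUBIC)[:,:]; 
a=cv2.resize(cv2.imread("pics/top0.png")[165:250,175:350],None,fx=4,fy=3.4,interpolation=2)
a=cv2.resize(cv2.imread("pics/top0.png")[170:245,180:345],None,fx=4,fy=4,interpolation=2)
b=cv2.resize(cv2.imread("pics/side0.png")[150:225,170:345],None,fx=4,fy=4,interpolation=2)
b=b[:,:a.shape[1]+40]; a=cv2.copyMakeBorder(a,0,0,0,b.shape[1]-a.shape[1],0)
cv2.imwrite("pics/crop.png",np.vstack([a,b]))
```

```text
(no output)
```

View pics/crop.png

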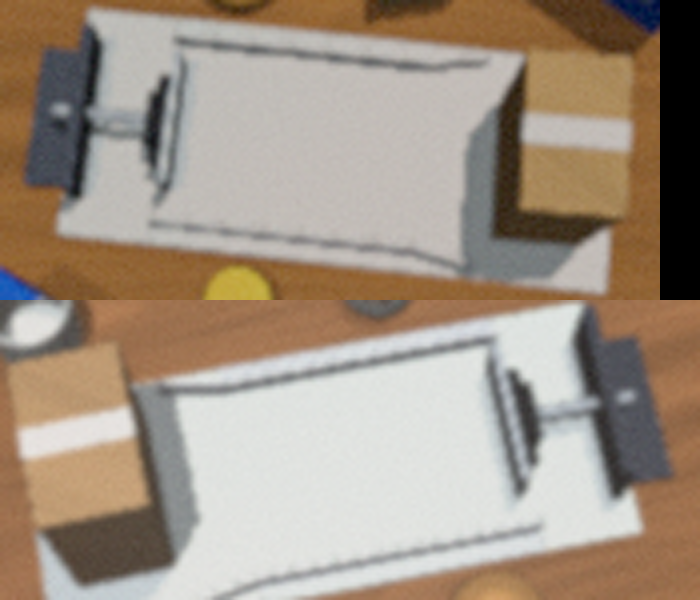

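The crop confirms it. The plain brown box with white tape stands at the lane mouth, with the plate and bracket at the far end.

Run:
```python
from h import *
T=lambda u,v:(u/4+180,v/4+170)
S=lambda u,v:(u/4+170,(v-300)/4+150)
np.set_printoptions(precision=4,suppress=True)
def P(n,f,z,pts): 
    r=np.array([onplane(n,f(*p),z) for p in pts])[:,:2]; return r
for n,f,box,g1,g2,br,pl in [("top",T,[(525,52),(632,55),(625,217),(519,208)],[(178,40),(435,68)],[(152,225),(400,250)],[(45,48),(92,50),(75,195),(27,185)],[(183,57),(165,200)]),
 ("side",S,[(8,362),(118,343),(150,508),(37,530)],[(490,340),(215,390)],[(540,527),(265,583)],[(587,342),(635,338),(670,477),(622,485)],[(487,345),(520,497)])]:
    b=P(n,f,.22,box); print(n,"box",b.mean(0),"edges",[np.round(b[i]-b[i-1],3).tolist() for i in range(4)])
    for g in(g1,g2):
        q=P(n,f,.024,g); d=q[0]-q[1]; print(" guide",q.tolist(),"dir from y",np.arctan2(d[0],d[1]))
    q=P(n,f,.085,br); print(" bracket top",q.tolist()); q=P(n,f,.079,pl); print(" plate",q.tolist())
for l,z in(("mug",.09),("jam_jar",.09),("bun",.04),("short_box",.08),("loaf",.07)):
  for n in("top","side"):
    r=spotter.look_for(l,n)
    print(l,n,[(np.round(onplane(n,d["pixel"],z)[:2],2),round(d["conf"],2)) for d in r[:3]])
from scipy.spatial.transform import Rotation as Ro
print(Ro.from_quat(sensors.get_obs()["ee_rot"]).as_matrix())
```

```text
top box [ 0.51  -0.283] edges [[0.136, -0.007], [-0.001, -0.092], [-0.141, 0.01], [0.006, 0.089]]
 guide [[0.6353800591458684, 0.07589465594271025], [0.610454919319312, -0.18004245440583766]] dir from y 0.09708160497876163
 guide [[0.4498850194715962, 0.09515794433509261], [0.42929347760610714, -0.1455363190059058]] dir from y 0.08534281280137868
 bracket top [[0.6103223802427393, 0.19747505664473972], [0.6090094418140581, 0.15243678172932884], [0.4691861768814138, 0.16214056802704976], [0.47794801813991483, 0.20759983118708128]]
 plate [[0.6048407792113131, 0.06576225969101472], [0.4666144940194804, 0.07829380725299004]]
side box [ 0.5158 -0.2808] edges [[-0.141, 0.01], [0.01, 0.088], [0.14, -0.01], [-0.008, -0.089]]
 guide [[0.46841789611858886, 0.09206219687639292], [0.44256541601189536, -0.16457974419362809]] dir from y 0.10039498820944905
 guide [[0.6508854462708721, 0.07997491111330232], [0.6294575454985119, -0.16984596802576063]] dir from y 0.0855636370899303
 bracket top [[0.5151299901924593, 0.16255273267015205], [0.523773068205794, 0.20462472411837654], [0.6536216508864914, 0.19113825512844387], [0.6484850691583257, 0.14890736481004976]]
 plate [[0.49040990287460395, 0.07776543279641082], [0.6319930956253985, 0.0620118129123835]]
mug top [(array([ 0.33, -0.29]), 0.58)]
mug side [(array([ 0.33, -0.3 ]), 0.89)]
jam_jar top [(array([0.37, 0.01]), 0.75)]
jam_jar side [(array([0.39, 0.  ]), 0.93)]
bun top [(array([0.72, 0.02]), 0.75)]
bun side [(array([0.73, 0.01]), 0.74)]
short_box top [(array([ 0.72, -0.16]), 0.95)]
short_box side [(array([ 0.74, -0.16]), 0.76)]
loaf top [(array([0.51, 0.41]), 0.71)]
loaf side [(array([0.54, 0.39]), 0.71)]
[[-0.9219  0.3874  0.    ]
 [ 0.3874  0.9219  0.0001]
 [-0.      0.0001 -1.    ]]
```

```bash
python3 -m inch '[[[0,0,-0.05,0,0,0,-1],[0,0,-0.09,0,0,0.14,-1],[-0.044,-0.019,-0.10,0,0,0.28,-1],[-0.088,-0.038,-0.11,0,0,0.42,-1],[-0.132,-0.057,-0.12,0,0,0.56,-1],[-0.176,-0.076,-0.13,0,0,0.70,-1],[-0.22,-0.095,-0.13,0,0,0.84,-1],[-0.264,-0.114,-0.13,0,0,0.98,-1],[-0.308,-0.133,-0.13,0,0,1.12,-1],[-0.352,-0.152,-0.13,0,0,1.265,-1]]]'; python3 -c "
from h import *
from scipy.spatial.transform import Rotation as Ro
o=sensors.get_obs();print(o['position'],o['joint_pos']);print(Ro.from_quat(o['ee_rot']).as_matrix().round(3))"
```

```text
clock: 2.0
position: [0.5088, 0.2981, 0.3787]
ee_rot: [0.741, 0.672, 0.0, -0.0]
ft_force: [0.4, 0.9, -0.0]
grip_width: 0.999
grasp_force: 0.0
[0.50879544 0.29810771 0.37867003] [-0.85292582  0.21827026  0.30297881  1.34762679 -0.06490732  1.58454427
 -0.6553043 ]
[[ 0.097  0.995  0.001]
 [ 0.995 -0.097  0.001]
 [ 0.001  0.    -1.   ]]
```

```bash
python3 -m inch '[[[-0.048,0.004,0,0,0,0,-1],[-0.096,0.008,0,0,0,0,-1],[-0.144,0.013,0,0,0,0,-1],[-0.192,0.017,0,0,0,0,-1],[-0.24,0.021,0,0,0,0,-1],[-0.288,0.026,0,0,0,0,-1],[-0.336,0.03,0,0,0,0,-1],[-0.384,0.034,0,0,0,0,-1],[-0.432,0.039,0,0,0,0,-1],[-0.48,0.043,0,0,0,0,-1]]]'
```

```text
clock: 3.0
position: [0.5061, -0.1841, 0.3787]
ee_rot: [0.739, 0.674, 0.001, 0.0]
ft_force: [1.4, 0.0, 0.6]
grip_width: 1.0
grasp_force: 0.0
```

```bash
python3 -m inch '[[[-0.048,0.004,0,0,0,0,-1],[-0.096,0.009,0,0,0,0,-1],[-0.144,0.013,0,0,0,0,-1],[-0.192,0.018,0,0,0,0,-1],[-0.212,0.018,0,0,0,0,-1],[-0.212,0.018,0,0,0,0,-1]]]'; python3 -c "
from h import *
from scipy.spatial.transform import Rotation as Ro
o=sensors.get_obs();print(o['joint_pos']);print(Ro.from_quat(o['ee_rot']).as_matrix().round(3))"
```

```text
clock: 3.6
position: [0.503, -0.3986, 0.3775]
ee_rot: [0.741, 0.672, -0.001, -0.0]
ft_force: [-0.6, 0.2, 1.1]
grip_width: 1.004
grasp_force: 0.0
[ 0.04662982  0.41840082  0.82081477  1.21550991 -0.29983125  1.62956423
  0.70683021]
[[ 0.097  0.995 -0.002]
 [ 0.995 -0.097 -0.001]
 [-0.002 -0.002 -1.   ]]
```

```bash
python3 -m inch '[[[0,0,0.045,0,0,0,-1],[0,0,0.09,0,0,0,-1],[0,0,0.135,0,0,0,-1],[0,0,0.167,0,0,0,-1],[0,0,0.167,0,0,0,-1]]]'
python3 - <<'E'
from h import *
a=imaging.camera("top")[140:265,180:380]; b=imaging.camera("side")[130:255,130:345]
a=cv2.resize(a,(600,375));b=cv2.resize(b,(600,349));
cv2.imwrite("pics/c2.png",cv2.resize(np.vstack([a,b]),(497,600)))
E
```

```text
clock: 4.1
position: [0.5041, -0.392, 0.2071]
ee_rot: [0.738, 0.674, -0.001, -0.004]
ft_force: [0.8, -0.0, -0.7]
grip_width: 1.002
grasp_force: 0.0
```

View pics/c2.png

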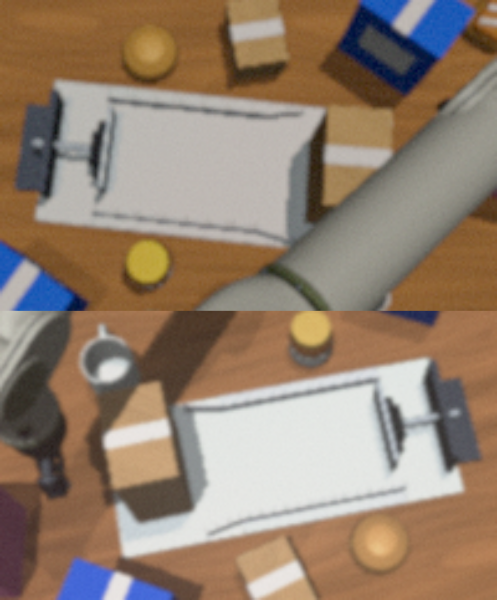

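The gripper stands behind the brown box, at about (50,475) in the side half. Everything else is in place, so I'll approach.

```bash
python3 -m inch '[[[0.02,0,0,0,0,0,-1],[0.034,0,0,0,0,0,-1],[0.038,0,0,0,0,0,-1],[0.042,0,0,0,0,0,-1],[0.046,0,0,0,0,0,-1],[0.05,0,0,0,0,0,-1],[0.054,0,0,0,0,0,-1],[0.058,0,0,0,0,0,-1],[0.062,0,0,0,0,0,-1],[0.066,0,0,0,0,0,-1]]]'
```

```text
clock: 5.2
position: [0.5109, -0.3292, 0.2113]
ee_rot: [0.739, 0.674, -0.0, 0.0]
ft_force: [-0.7, -1.2, 0.8]
grip_width: 0.999
grasp_force: 0.6
```

```bash
python3 -m inch '[[[0.005,0,0,0,0,0,-1],[0.01,0,0,0,0,0,-1],[0.015,0,0,0,0,0,-1],[0.02,0,0,0,0,0,-1],[0.025,0,0,0,0,0,-1],[0.03,0,0,0,0,0,-1],[0.035,0,0,0,0,0,-1],[0.04,0,0,0,0,0,-1],[0.045,0,0,0,0,0,-1],[0.05,0,0,0,0,0,-1]]]'
python3 - <<'E'
from h import *
b=imaging.camera("side")[130:255,130:345]
cv2.imwrite("pics/c3.png",cv2.resize(b,(645,375)))
E
```

```text
clock: 6.2
position: [0.5156, -0.2789, 0.2112]
ee_rot: [0.739, 0.674, 0.0, -0.0]
ft_force: [-0.6, 0.2, 0.1]
grip_width: 0.997
grasp_force: 0.2
```

View pics/c3.png

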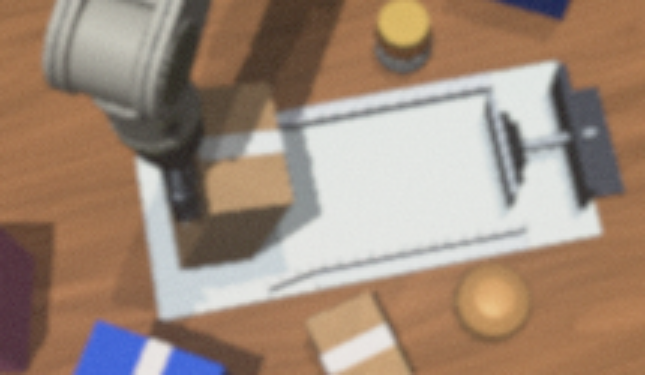

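The box is tipping: its bottom front corner, about (245,256), is unmoved while the top has moved forward. I'll continue the push.

```bash
python3 -m inch '[[[0.005,0,0,0,0,0,-1],[0.01,0,0,0,0,0,-1],[0.015,0,0,0,0,0,-1],[0.02,0,0,0,0,0,-1],[0.025,0,0,0,0,0,-1],[0.03,0,0,0,0,0,-1],[0.035,0,0,0,0,0,-1],[0.04,0,0,0,0,0,-1],[0.045,0,0,0,0,0,-1],[0.05,0,0,0,0,0,-1]]]'; python3 -m inch '[[[0,0,0,0,0,0,-1],[0,0,0,0,0,0,-1],[0,0,0,0,0,0,-1],[-0.02,0,0,0,0,0,-1],[-0.06,0,0,0,0,0,-1],[-0.1,0,0,0,0,0,-1],[-0.14,0,0,0,0,0,-1],[-0.14,0,0,0,0,0,-1]]]'
python3 - <<'E'
from h import *
a=imaging.camera("top")[140:265,180:380]; b=imaging.camera("side")[130:255,130:345]
cv2.imwrite("pics/side4.png",imaging.camera("side"));cv2.imwrite("pics/top4.png",imaging.camera("top"))
cv2.imwrite("pics/c4.png",np.vstack([cv2.resize(a,(480,300)),cv2.resize(b,(480,279))]))
E
```

```text
clock: 7.25
position: [0.5202, -0.2292, 0.2113]
ee_rot: [0.739, 0.674, 0.0, -0.0]
ft_force: [0.4, -0.2, -0.2]
grip_width: 1.002
grasp_force: 0.0
clock: 8.05
position: [0.504, -0.3754, 0.2113]
ee_rot: [0.742, 0.671, -0.002, 0.001]
ft_force: [-0.1, -0.2, -0.3]
grip_width: 1.006
grasp_force: 0.0
```

View pics/c4.png

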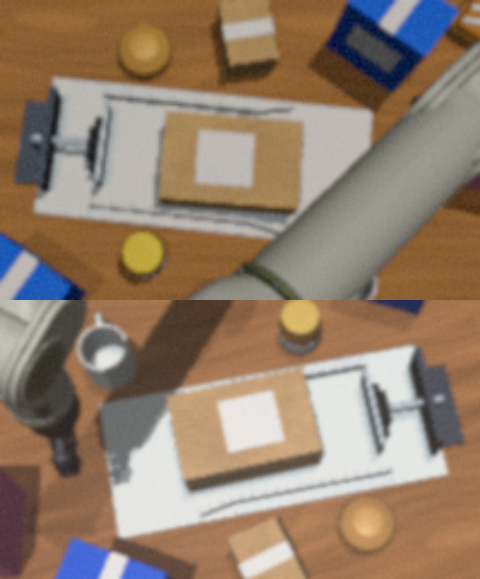

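The box lies flat in the lane, top end towards the plate. Top-half corners are (165,112), (302,124), (297,210), (160,200). Now I'll measure its pose.

Run:
```python
from h import *
np.set_printoptions(precision=4,suppress=True)
t=[(165,112),(302,124),(297,210),(160,200)]; s=[(168,396),(305,370),(322,448),(185,478)]
t=np.array([onplane("top",(u/2.4+180,v/2.4+140),.09)[:2] for u,v in t])
s=np.array([onplane("side",(u/2.2326+130,(v-300)/2.2326+130),.09)[:2] for u,v in s])
for q,L in((t,[(0,1),(3,2)]),(s,[(1,0),(2,3)])):
    print(q.mean(0),[ (q[a]-q[b],np.arctan2(*(q[a]-q[b]))) for a,b in L])
```

```text
[ 0.5169 -0.1272] [(array([0.0163, 0.2162]), np.float64(0.07506334100984294)), (array([0.0123, 0.2118]), np.float64(0.058030696148445214))]
[ 0.5253 -0.124 ] [(array([0.0201, 0.2186]), np.float64(0.09179870563463746)), (array([0.0146, 0.2149]), np.float64(0.06803275995395511))]
```

```bash
python3 -m inch '[[[0,0,0.035,0,0,0,-1],[0,0,0.07,0,0,0,-1],[0,0,0.105,0,0,0,-1],[0,0,0.135,0,0,0,-1],[0,0,0.151,0,0,0,-1],[0,0,0.151,0,0,0,-1],[0,0,0.151,0,0,0,-1]]]'
python3 - <<'E'
from h import *
from scipy.spatial.transform import Rotation as Ro
o=sensors.get_obs();print(o['joint_pos'],o['ft_force']);print(Ro.from_quat(o['ee_rot']).as_matrix().round(3))
for n in("top","side"):
  imaging.camera(n)
  print([(np.round(onplane(n,d["pixel"],.09)[:2],3),round(d["conf"],2)) for d in spotter.look_for("mug",n)[:2]])
E
```

```text
clock: 8.95
position: [0.5081, -0.369, 0.0615]
ee_rot: [0.739, 0.674, 0.0, 0.001]
ft_force: [-0.1, -0.9, 0.6]
grip_width: 0.997
grasp_force: 0.0
[ 0.02728382  0.59413432  0.70266931  1.67607737 -0.43529122  1.03228367
  0.78153991] [-0.1422289  -0.90002036  0.57853799]
[[ 0.091  0.996  0.001]
 [ 0.996 -0.091 -0.001]
 [-0.     0.001 -1.   ]]
[(array([ 0.316, -0.304]), 0.64)]
[(array([ 0.372, -0.295]), 0.63)]
```

```bash
python3 -m inch '[[[0.03,0,0,0,0,0,-1],[0.06,0,0,0,0,0,-1],[0.085,0,0,0,0,0,-1],[0.095,0,0,0,0,0,-1],[0.1,0,0,0,0,0,-1],[0.105,0,0,0,0,0,-1],[0.11,0,0,0,0,0,-1],[0.115,0,0,0,0,0,-1],[0.12,0,0,0,0,0,-1],[0.125,0,0,0,0,0,-1]]]'; python3 -m inch '[[[0.003,0,0,0,0,0,-1],[0.006,0,0,0,0,0,-1],[0.009,0,0,0,0,0,-1],[0.012,0,0,0,0,0,-1],[0.015,0,0,0,0,0,-1],[0.018,0,0,0,0,0,-1],[0.021,0,0,0,0,0,-1],[0.024,0,0,0,0,0,-1]]]'
```

```text
clock: 10.15
position: [0.5185, -0.2451, 0.0603]
ee_rot: [0.739, 0.674, -0.0, 0.0]
ft_force: [-1.5, -3.7, 0.2]
grip_width: 0.998
grasp_force: 1.4
clock: 10.95
position: [0.521, -0.2204, 0.0603]
ee_rot: [0.739, 0.674, 0.0, -0.0]
ft_force: [-0.4, -3.1, -0.7]
grip_width: 1.0
grasp_force: 1.2
```

```bash
python3 -m inch '[[[0.003,0,0,0,0,0,-1],[0.006,0,0,0,0,0,-1],[0.009,0,0,0,0,0,-1],[0.012,0,0,0,0,0,-1],[0.015,0,0,0,0,0,-1],[0.018,0,0,0,0,0,-1],[0.021,0,0,0,0,0,-1],[0.024,0,0,0,0,0,-1],[0.027,0,0,0,0,0,-1]]]'
python3 - <<'E'
from h import *
a=imaging.camera("top")[140:265,180:380]; b=imaging.camera("side")[130:255,130:345]
cv2.imwrite("pics/c5.png",np.vstack([cv2.resize(a,(480,300)),cv2.resize(b,(480,279))]))
E
```

```text
clock: 11.85
position: [0.5235, -0.1935, 0.0603]
ee_rot: [0.739, 0.674, 0.0, -0.0]
ft_force: [-0.1, -2.2, -0.8]
grip_width: 1.003
grasp_force: 1.1
```

View pics/c5.png

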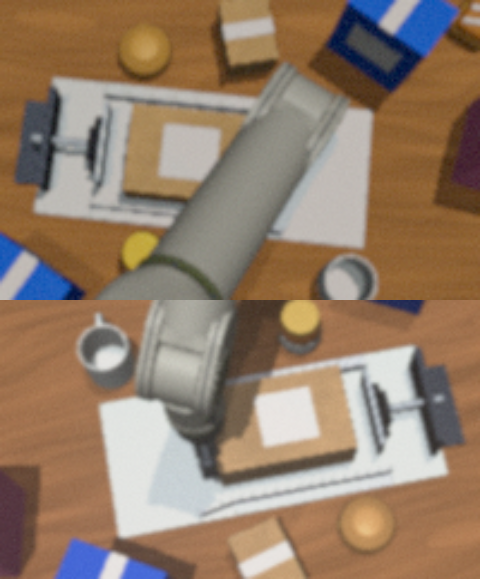

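The box is straight, with roughly 25–35 mm between its end (350,410) and the plate (375,410) in the side half. The mug, jar and bun are undisturbed.

```bash
python3 -m inch '[[[0.003,0,0,0,0,0,-1],[0.006,0,0,0,0,0,-1],[0.009,0,0,0,0,0,-1],[0.012,0,0,0,0,0,-1],[0.015,0,0,0,0,0,-1]]]'; python3 -m inch '[[[0.001,0,0,0,0,0,-1],[0.002,0,0,0,0,0,-1],[0.003,0,0,0,0,0,-1],[0.004,0,0,0,0,0,-1],[0.005,0,0,0,0,0,-1],[0.006,0,0,0,0,0,-1]]]'
```

```text
clock: 12.45
position: [0.5249, -0.1787, 0.0603]
ee_rot: [0.739, 0.674, 0.0, 0.0]
ft_force: [0.0, -3.9, -0.6]
grip_width: 1.003
grasp_force: 1.5
clock: 13.05
position: [0.5254, -0.1729, 0.0603]
ee_rot: [0.739, 0.674, 0.0, 0.0]
ft_force: [-0.5, -3.5, 0.3]
grip_width: 1.001
grasp_force: 1.7
```

```bash
python3 -m inch '[[[0.001,0,0,0,0,0,-1],[0.002,0,0,0,0,0,-1],[0.003,0,0,0,0,0,-1],[0.004,0,0,0,0,0,-1]]]'
```

```text
clock: 13.45
position: [0.5258, -0.1688, 0.0603]
ee_rot: [0.739, 0.674, 0.0, -0.0]
ft_force: [0.2, -4.1, 1.2]
grip_width: 0.996
grasp_force: 1.9
```

```bash
python3 -m inch '[[[0.001,0,0,0,0,0,-1],[0.002,0,0,0,0,0,-1],[0.003,0,0,0,0,0,-1]]]';python3 -m inch '[[[0.001,0,0,0,0,0,-1],[0.002,0,0,0,0,0,-1]]]'
```

```text
clock: 13.75
position: [0.5261, -0.1659, 0.0603]
ee_rot: [0.739, 0.674, 0.0, 0.0]
ft_force: [-0.7, -4.2, 0.8]
grip_width: 0.999
grasp_force: 2.0
clock: 13.95
position: [0.5263, -0.1639, 0.0603]
ee_rot: [0.739, 0.674, 0.0, 0.0]
ft_force: [-1.4, -3.9, 0.8]
grip_width: 0.998
grasp_force: 2.0
```

```bash
python3 -m inch '[[[0.001,0,0,0,0,0,-1],[0.002,0,0,0,0,0,-1]]]'
```

```text
clock: 14.15
position: [0.5264, -0.1619, 0.0603]
ee_rot: [0.739, 0.674, 0.0, 0.0]
ft_force: [-1.2, -4.5, 1.4]
grip_width: 1.0
grasp_force: 2.1
```

```bash
python3 -m inch '[[[0.001,0,0,0,0,0,-1],[0.002,0,0,0,0,0,-1]]]';python3 -m inch '[[[0.001,0,0,0,0,0,-1],[0.002,0,0,0,0,0,-1]]]'
```

```text
clock: 14.35
position: [0.5266, -0.1599, 0.0603]
ee_rot: [0.739, 0.674, 0.0, 0.0]
ft_force: [-1.0, -4.4, 2.6]
grip_width: 1.001
grasp_force: 2.2
clock: 14.55
position: [0.5268, -0.1579, 0.0603]
ee_rot: [0.739, 0.674, 0.0, 0.0]
ft_force: [-0.9, -4.8, 2.4]
grip_width: 1.005
grasp_force: 2.2
```

```bash
python3 -m inch '[[[0.001,0,0,0,0,0,-1],[0.002,0,0,0,0,0,-1]]]'
```

```text
clock: 14.75
position: [0.527, -0.156, 0.0603]
ee_rot: [0.739, 0.674, -0.0, 0.0]
ft_force: [-0.5, -6.2, 2.5]
grip_width: 1.004
grasp_force: 2.9
```

```bash
python3 -m inch '[[[0.001,0,0,0,0,0,-1],[0.001,0,0,0,0,0,-1]]]';python3 -m inch '[[[0.001,0,0,0,0,0,-1],[0.001,0,0,0,0,0,-1]]]'
```

```text
clock: 14.95
position: [0.527, -0.1553, 0.0603]
ee_rot: [0.739, 0.674, -0.0, 0.0]
ft_force: [-0.1, -5.0, 2.1]
grip_width: 0.999
grasp_force: 2.9
clock: 15.15
position: [0.5269, -0.1549, 0.0603]
ee_rot: [0.739, 0.674, -0.0, 0.0]
ft_force: [-1.4, -8.0, 1.1]
grip_width: 1.001
grasp_force: 3.8
```

The plate has been met: the TCP is stalling and the force is rising.

```bash
python3 -m inch '[[[0.001,0,0,0,0,0,-1],[0.001,0,0,0,0,0,-1],[0.001,0,0,0,0,0,-1]]]';python3 -m inch '[[[0.001,0,0,0,0,0,-1],[0.001,0,0,0,0,0,-1],[0.001,0,0,0,0,0,-1]]]'
```

```text
clock: 15.45
position: [0.5269, -0.1544, 0.0603]
ee_rot: [0.739, 0.673, -0.001, 0.001]
ft_force: [-2.2, -9.4, 1.5]
grip_width: 1.003
grasp_force: 4.7
clock: 15.75
position: [0.5269, -0.1538, 0.0603]
ee_rot: [0.739, 0.673, -0.001, 0.001]
ft_force: [-0.3, -10.4, 1.8]
grip_width: 1.003
grasp_force: 5.5
```

```bash
python3 -m inch '[[[0.0005,0,0,0,0,0,-1],[0.001,0,0,0,0,0,-1],[0.001,0,0,0,0,0,-1]]]';python3 -m inch '[[[0.0005,0,0,0,0,0,-1],[0.001,0,0,0,0,0,-1],[0.001,0,0,0,0,0,-1],[0.001,0,0,0,0,0,-1],[0.001,0,0,0,0,0,-1],[0.001,0,0,0,0,0,-1]]]'
python3 - <<'E'
from h import *
a=imaging.camera("top")[140:265,180:380]; b=imaging.camera("side")[130:255,130:345]
cv2.imwrite("pics/c6.png",np.vstack([cv2.resize(a,(480,300)),cv2.resize(b,(480,279))]))
E
```

```text
clock: 16.05
position: [0.5269, -0.1534, 0.0604]
ee_rot: [0.74, 0.673, -0.001, 0.001]
ft_force: [-1.1, -14.1, 0.8]
grip_width: 1.001
grasp_force: 6.6
clock: 16.65
position: [0.5268, -0.153, 0.0604]
ee_rot: [0.74, 0.673, -0.001, 0.001]
ft_force: [-0.8, -15.2, 1.0]
grip_width: 1.004
grasp_force: 7.5
```

View pics/c6.png

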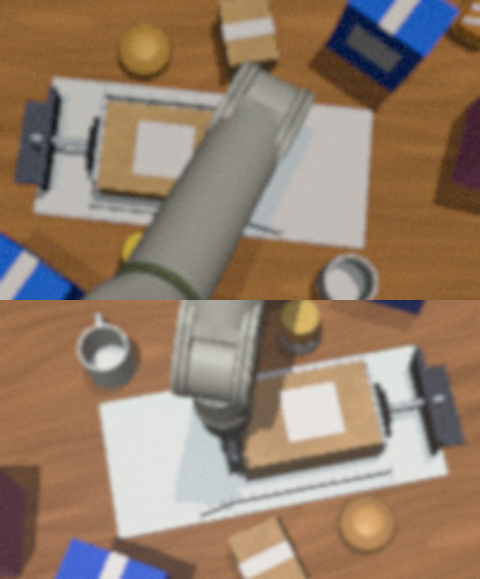

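The box end rests on the plate (top half (97,145), side half (378,405)), straight, pressed at about 15 N with roughly 11 N on the plate, for over 0.5 s. I'll check the centring, then release slowly.

```bash
python3 - <<'E'
from h import *
for n,q in(("top",[(103,100),(95,190)]),("side",[(368,362),(385,444)])):
    for u,v in q:
        p=(u/2.4+180,v/2.4+140) if n=="top" else (u/2.2326+130,(v-300)/2.2326+130)
        X=onplane(n,p,.09)[:2]; print(n,X.round(4),"lane y approx",round(-(X[0]-.5495-.092*(X[1]-.071)),4))
E
python3 -m inch '[[[-0.001,0,0,0,0,0,-1],[-0.002,0,0,0,0,0,-1],[-0.003,0,0,0,0,0,-1],[-0.004,0,0,0,0,0,-1],[-0.005,0,0,0,0,0,-1],[-0.006,0,0,0,0,0,-1],[-0.007,0,0,0,0,0,-1],[-0.008,0,0,0,0,0,-1],[-0.009,0,0,0,0,0,-1],[-0.01,0,0,0,0,0,-1]]]'
```

```text
top [0.6122 0.076 ] lane y approx -0.0622
top [0.4681 0.0836] lane y approx 0.0826
side [0.4847 0.0902] lane y approx 0.0666
side [0.6208 0.0735] lane y approx -0.0711
clock: 17.75
position: [0.5266, -0.1598, 0.0602]
ee_rot: [0.739, 0.674, 0.0, -0.0]
ft_force: [-0.8, -0.6, 0.1]
grip_width: 1.002
grasp_force: 0.0
```

Centring is within about 5–10 mm and the box is released. I'll back off and hand in.

```bash
python3 -m inch '[[[-0.01,0,0,0,0,0,-1],[-0.025,0,0,0,0,0,-1],[-0.04,0,0,0,0,0,-1],[-0.05,0,0,0,0,0,-1],[-0.05,0,0,0,0,0,-1],[-0.05,0,0,0,0,0,-1]]]'
python3 - <<'E'
from h import *
a=imaging.camera("top")[140:265,180:380]; b=imaging.camera("side")[130:255,130:345]
cv2.imwrite("pics/c7.png",np.vstack([cv2.resize(a,(480,300)),cv2.resize(b,(480,279))]))
E
```

```text
clock: 18.35
position: [0.5219, -0.2098, 0.0602]
ee_rot: [0.739, 0.674, 0.0, -0.0]
ft_force: [-0.4, -0.4, 0.4]
grip_width: 0.999
grasp_force: 0.0
```

View pics/c7.png

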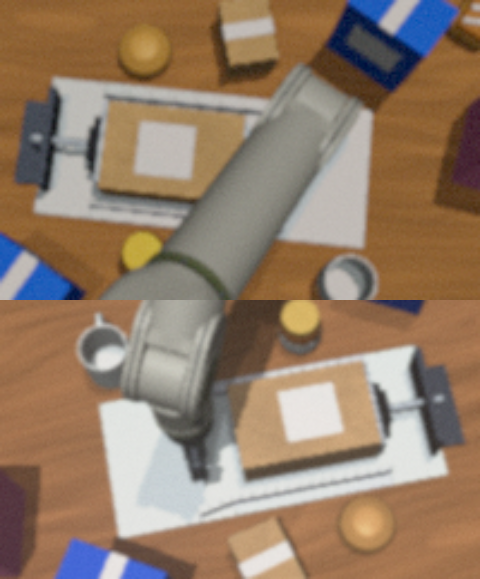

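The box lies flat and straight, still against the plate ((97,147) in the top half, (380,405) in the side half). The gripper is clear and the bystanders are in place.

```bash
python3 -c "
from workcell import order
print(order.hand_in())"
```

```text
the job is handed in; nothing more can be done
None
```

I tipped the box, slid it to the plate and pressed it with about 11 N (estimated from a 15 N push), then left it flat, straight and touching in the last picture with the other goods unmoved; the job is handed in, but no verdict was shown.

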